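# Load a fresh wear tile from the stack magazine into the abrasion-test holder

### The job

Set up the next abrasion test with a fresh tile: push the magazine's sprung ejector to bring the bottom tile part-way out of the mouth, let the ejector spring back, and draw that tile straight out. Press it squarely down onto the two studs of the specimen holder until it is fully home under both spring clips. Leave the other tiles stacked in the magazine and disturb nothing else on the bench.

Things in the scene. Friction and masses are not known exactly. Their poses are not given: they have to be found in the camera images.
- magazine: Grey stack magazine fixed to the bench: four aluminium corner angles 85 mm high, open top, a stack of four flat white tiles between them. Origin on the bench under the stack's centre, z up; tiles are drawn out along its -x. Stack floor 30 mm above the bench. Base 112 x 82 mm, 10 mm high; behind it the ejector's bed, 44 mm wide, runs to x = 123 mm.
- ejector (a joint): Ejector travel in m: 0 at rest, 0.044 fully pushed toward the mouth (magazine -x). Its blade pushes the bottom tile only; this takes 5 to 16 N in all. A spring (1.5 to 4 N) returns it to rest when let go. Fully pushed, the tile's front end stands 39 mm out of the gate, and it stays there when the ejector goes back.
- ejector_grip (a point): Middle of the ejector's black grip, 115 mm above the bench, which stands up behind the stack: 14 mm in the magazine's x, 23 mm in its y, 26 mm high, top at 128 mm, on a steel post 10 x 20 mm. At rest at magazine x = 101 mm; moves with the ejector.
- tile_1: The bottom tile of the stack, the one to use: flat white ceramic tile 100 x 50 x 12 mm (x, y, z), about 0.18 kg, with two round 15 mm through holes at x = -28 and +28 mm on its long centre line. Either end and either face serve alike. Origin at the centre of its underside.
- tile_2: The second tile from the bottom, same shape; it drops by 12 mm to the floor once the bottom tile is out. Origin at the centre of its underside.
- tile_3: The third tile from the bottom, same shape. Origin at the centre of its underside.
- tile_4: The top tile of the stack, same shape. Origin at the centre of its underside.
- holder: Specimen holder fixed to the bench: dark steel base 160 x 82 x 8 mm with a raised bar 94 mm long in x, 32 mm wide in y (narrower than the tile, so fingers can hold its long sides down to the seat). Two steel studs, 12 mm in diameter, 10 mm high, tapered tops, stand on the bar at x = -28 and +28 mm. Origin on the bench under its centre; the tile's length goes along x.
- holder_seat (a point): Centre of the holder's seat, 32 mm above the bench: the origin of a fully seated tile comes here.
- sieve_brush: Brush with a wooden handle lying at the back, 165 mm long; leave alone. Origin at the centre of its underside.
- timer: Grey countdown timer lying on its back, 62 mm long; leave alone. Origin at the centre of its underside.
- moisture_tin: Round metal tin with lid, 64 mm across, 30 mm high; leave alone. Origin at the centre of its underside.
- magazine_mouth (a point): Middle of the mouth on the gate's outer face (magazine x = -55.5 mm), at the height of the stack floor. The slot is 17 mm high, so only the bottom tile passes. A grey tongue level with the floor, 30 mm wide (narrower than a tile: fingers fit down both sides), runs 60 mm on from here and carries the tile; its foot, 44 mm wide and 10 mm high, is under the outer end.
- holder_clip (a point): Top of one of the two steel leaf clips, 61 mm above the bench at holder x = +54 mm (the other at -54 mm), each 22 mm wide. Flared tops lead the tile in between; 12 mm lower the clips overhang its ends by 2 mm and must be forced apart by pressing the tile down with 6 to 12 N in all; then they snap over its top.
- sieve_shaker: The big sieve shaker, fixed, an obstacle to go round: base about 380 mm in x, 300 mm in y, with a tall round stack of sieves, 705 mm high over all. It does not move and stands upright on the bench to the right of the magazine. Origin on the bench under its centre.

How it is judged:
On the way, in this order (a step that is already met when the one before it is completed fails the run):
1. the ejector has brought the bottom tile at least 30 mm out along the magazine's -x, the rest of the stack standing on it (x of tile_1 in the frame of magazine below -0.03 m and x of tile_2 in the frame of magazine above -0.006 m), for 0.1 s.
2. the bottom tile is drawn out clear of the stack and the tile above it has dropped flat to the floor of the magazine (x of tile_1 in the frame of magazine below -0.1 m and z of tile_2 in the frame of magazine below 0.033 m and angle between tile_2's own z axis and vertical below 0.06 rad), for 0.1 s.
At the end, for the whole second after the job is handed in: The tile rests fully down on the holder's seat (2 mm in height, 4 mm sideways, 0.04 rad of flat, 0.08 rad of the holder's length, either way round); the other three tiles lie in the magazine one step lower (3 mm in height, 8 mm sideways); the ejector is back at rest (6 mm) (horizontal distance between tile_1 and holder_seat below 0.004 m and z of tile_1 in the frame of holder_seat below 0.002 m and angle between the z axis of tile_1 and the z axis of holder, either way round below 0.04 rad and angle between the x axis of tile_1 and the x axis of holder, either way round below 0.08 rad and linear speed of tile_1 below 0.02 m/s and z of tile_2 in the frame of magazine below 0.033 m and z of tile_3 in the frame of magazine below 0.045 m and z of tile_4 in the frame of magazine below 0.057 m and horizontal distance between each of tile_2, tile_3, tile_4 and magazine below 0.008 m and value of joint ejector below 0.006 m); the robot touches nothing.
It fails at once if an upper tile is lifted in the magazine or comes out of it (z of tile_4 in the frame of magazine above 0.076 m or horizontal distance between any of tile_2, tile_3, tile_4 and magazine above 0.015 m).
It fails at once if the brush, the timer or the tin is disturbed (moved over 15 mm) (distance of any of sieve_brush, timer, moisture_tin from where it was at the start of the episode above 0.015 m).
It also fails if it takes over 54 s, if anything falls off the work surface, if the arm or the gripper's body presses on something with over 40 N, if the wrist force passes 120 N, or if a joint passes its speed limit or range.

### The arm

A 7-joint arm with a two-finger parallel gripper is mounted at the origin on a cart in front of the work surface, level with it; the furniture and walls round the work are solid. World frame = base frame: x ahead of the robot, y to its left, z up, the work surface at z = 0. Lengths are in m, angles in rad, forces in N, time in s.
With the tool pointing down it reaches from about 0.425 to 0.875 m from the base axis. Payload 4.7 kg.
Tool frame: the origin (TCP) lies midway between the tips of the shut fingers; the grasp point (between the pads) lies 19 mm behind it; x points along the fingers, z is the direction in which the jaws open and shut, and the axes are right-handed (so a half turn about x gives the same grasp; the last joint's range is limited). The gripper opens to 87 mm and grips with 3 to 60 N. Pads are 19 mm wide; open, the fingers measure 117 mm over their backs; the gripper's body (75 mm by 190 mm) begins 51 mm behind the grasp point.
Start: joints at [1.319, 0.321, -0.07, 1.45, 0.023, 1.371, -0.057], TCP at [0.171, -0.627, 0.223] pointing down, gripper open.
Joint ranges: [-2.86, 2.86], [-0.3, 2.09], [-1.38, 1.24], [0.06, 2.45], [-1.56, 4.7], [0.09, 2.05], [-2.69, 2.69]. Speed limits (rad/s): [2.57, 2.57, 3.14, 3.14, 3.14, 3.14, 3.14].

### API

Orientations are given as a rotation vector (axis times angle).
In Python, from bench import ctrl gives the robot as it stands.
- The arm moves only by the shell command python3 -m pendant 'ROWS' [OPENING] [FORCE]. ROWS is JSON, a list of rows, each an object with "travel": the shift along the tool's x, y, z in m, a list of three; "twist": the turn about the tool's x in rad. In form: [{"travel": [x, y, z], "twist": twist}, ...]. A call has 1 to 10 rows; each row is the pose to reach, as a shift and turn from the pose measured when the call began, along the tool's axes at that moment; what a row does not reach only later rows make up. A row lasts 1/8 s, in which the tool goes at most 62.5 mm and 10.7 degrees, less where a joint would pass 70% of its speed; a pose out of reach is approached as far as the arm can. A call with a gripper value outside its range is refused whole. OPENING is the opening, from -1 (shut) to 1 (fully open), so that 0 is half open, set as the call begins (- or left out, the last holds). The fingers move at their own pace and stop on an object; FORCE is the grip in N (left out, the last holds). Time passes only in rows, so rows that repeat a pose let the fingers close. It gives the time, the measured TCP pose, the force and the opening at its end, in the units of the state.
- ctrl.get_state(): the state, without advancing time (a new reading comes with each control period).
- ctrl.get_image(name): name is "side" or "top"; returns the picture (384x512x3 uint8, red, green, blue); there is no depth.
- ctrl.camera_model(name): a dict with "K" (3x3 intrinsics, pixels), "rvec" (rotation vector, rad) and "tvec" (3), from world to camera coordinates, as OpenCV has them. Camera axes: x right, y down, z forward; pixel columns grow to the right and rows downward; lengths in m; the calibration is good to about 2 mm. A picture is of the moment at which its call begins. camera_model takes no time and is no camera call.
- ctrl.close_job(): hands the job in, once; it reports no verdict.
The state is a dict: "time": time; "joint_positions": joint angles; "qd": joint speeds; "joint_torque": joint torques, N m; "position": TCP position; "tool_rot": TCP orientation; "ft_force": force on the tool from outside, world axes, zero at the start; "torque": the same for the moment, N m; "grip_width": opening from 0.0 (shut) to 1.0 (fully open).
Only numpy, scipy, OpenCV 4.12 (cv2) and the standard library are available. Lean on these libraries where they do the work, as an engineer would, in place of code of your own. Each camera call takes 0.05 s, during which the arm holds its last target.

## Working session

There is one attempt and no reset: what is moved stays moved. The work goes in short steps, Python scripts to look and compute and a shell command to move; the robot and the scene stay as the last step left them, time stands still between calls to the robot, and variables do not carry over. Pictures are saved under pics/ and viewed, and the job is handed in when it is done.

```bash
ls; mkdir -p pics; python3 - <<'E'
from bench import ctrl
import cv2
s=ctrl.get_state()
print({k:(v if isinstance(v,float) else [round(float(x),4) for x in __import__('numpy').atleast_1d(v)]) for k,v in s.items()})
for n in("side","top"):
    im=ctrl.get_image(n); cv2.imwrite(f"pics/{n}0.png",cv2.cvtColor(im,cv2.COLOR_RGB2BGR)); print(n,ctrl.camera_model(n))
E
```

```text
pics
{'time': 0.0, 'joint_positions': [1.3191, 0.3218, -0.0701, 1.4517, 0.0226, 1.3708, -0.0569], 'qd': [-0.0008, -0.0013, 0.0001, -0.0002, -0.0003, -0.0009, 0.0006], 'joint_torque': [0.0008, -49.1279, -0.404, -31.252, -0.064, 0.0437, 0.0001], 'position': [0.1705, -0.6266, 0.2215], 'tool_rot': [1.0124, 1.3249, -1.0105], 'ft_force': [0.3943, -0.1236, 0.1699], 'torque': [0.0057, 0.0, -0.0047], 'grip_width': 0.998838409305617}
side {'K': array([[444.75176227,   0.        , 261.60840873],
       [  0.        , 444.75176227, 193.07081937],
       [  0.        ,   0.        ,   1.        ]]), 'rvec': array([ 2.20503771, -0.61301957,  0.25418028]), 'tvec': array([-0.4681182 ,  0.37538107,  0.95393761])}
top {'K': array([[477.73408172,   0.        , 262.84907942],
       [  0.        , 477.73408172, 196.98051647],
       [  0.        ,   0.        ,   1.        ]]), 'rvec': array([ 2.1907067 , -2.00363083,  0.22595507]), 'tvec': array([0.08007949, 0.67517157, 1.08033059])}
```

View pics/side0.png

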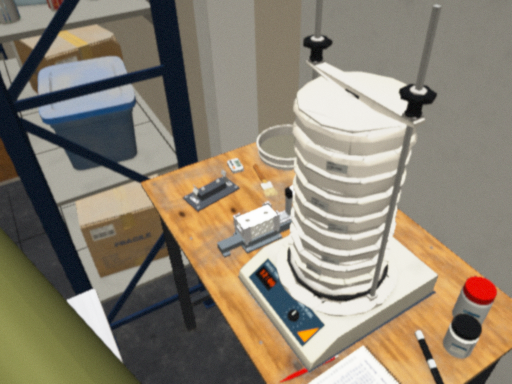

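View pics/top0.png

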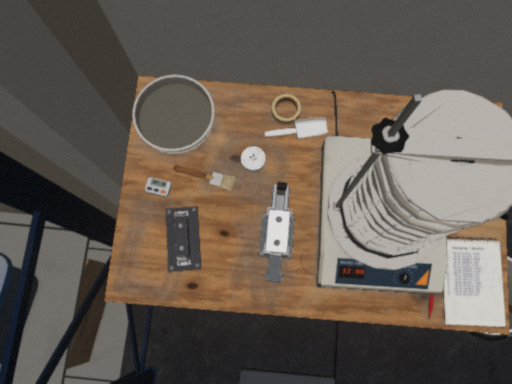

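```bash
cat > h.py <<'E'
import numpy as np, cv2
from bench import ctrl
def cam(n):
    m=ctrl.camera_model(n); R=cv2.Rodrigues(np.array(m["rvec"]))[0]; return np.array(m["K"]),R,np.array(m["tvec"]).ravel()
def ray(n,uv):
    K,R,t=cam(n); uv=np.atleast_2d(np.array(uv,float))
    d=np.c_[uv,np.ones(len(uv))]@np.linalg.inv(K).T@R; return -R.T@t,d
def plane(n,uv,z):
    c,d=ray(n,uv); return c+d*((z-c[2])/d[:,2])[:,None]
def proj(n,P):
    K,R,t=cam(n); p=(np.atleast_2d(P)@R.T+t)@K.T; return p[:,:2]/p[:,2:]
def snap(n,name,box=None,s=1):
    im=cv2.cvtColor(ctrl.get_image(n),cv2.COLOR_RGB2BGR); cv2.imwrite(f"pics/{name}_full.png",im)
    if box: u0,v0,u1,v1=box; im=im[v0:v1,u0:u1]
    im=cv2.resize(im,None,fx=s,fy=s,interpolation=cv2.INTER_CUBIC); cv2.imwrite(f"pics/{name}.png",im); return im
E
python3 - <<'E'
import cv2
from h import *
im=cv2.imread("pics/top0.png")[145:295,145:345]; cv2.imwrite("pics/t0z.png",cv2.resize(im,None,fx=4,fy=4,interpolation=cv2.INTER_CUBIC))
im=cv2.imread("pics/side0.png")[145:265,170:310]; cv2.imwrite("pics/s0z.png",cv2.resize(im,None,fx=5,fy=5,interpolation=cv2.INTER_CUBIC))
print(plane("top",[[107,300],[140,78],[183,238],[278,230]],0), cam("top")[1].T@-cam("top")[2],cam("side")[1].T@-cam("side")[2])
E
```

```text
[[0.38935086 0.50025135 0.        ]
 [0.98518984 0.50592032 0.        ]
 [0.55838002 0.33329021 0.        ]
 [0.60020034 0.09530544 0.        ]] [0.40993618 0.11810207 1.20307431] [ 0.1749517  -0.66377372  0.89377789]
```

View pics/t0z.png

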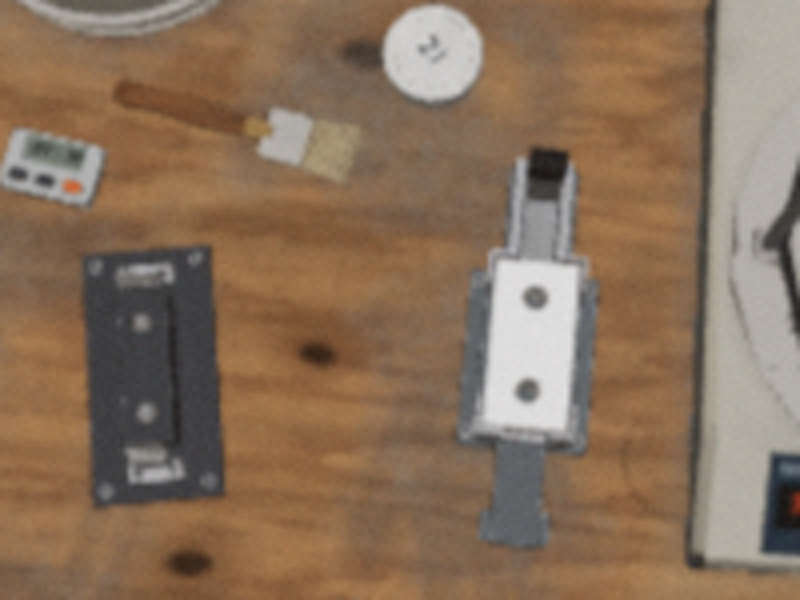

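View pics/s0z.png

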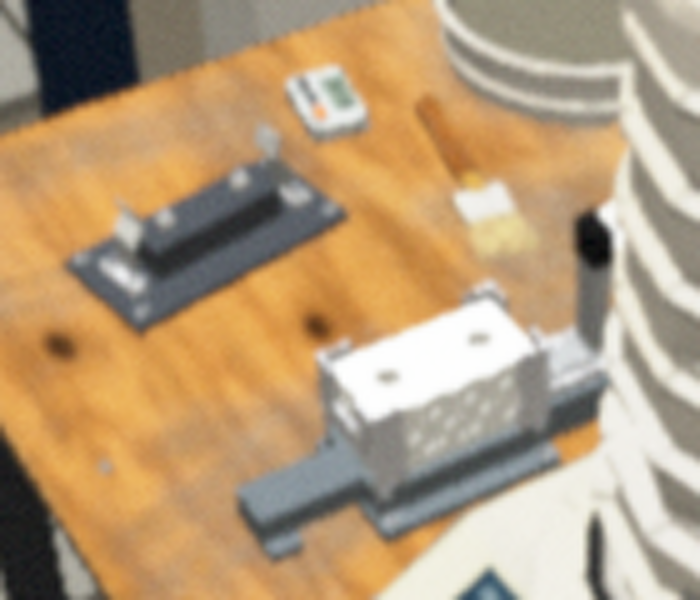

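```bash
python3 - <<'E'
from h import *
im=cv2.imread("pics/top0.png"); hsv=cv2.cvtColor(im,cv2.COLOR_BGR2HSV)
# top tile
g=im.min(2); m=((g>190)).astype(np.uint8); m[:200]=0; m[262:]=0; m[:,:255]=0; m[:,300:]=0
n,l,st,_=cv2.connectedComponentsWithStats(m); k=1+st[1:,4].argmax(); print(st[k])
c=max(cv2.findContours((l==k).astype(np.uint8),cv2.RETR_EXTERNAL,cv2.CHAIN_APPROX_NONE)[0],key=len)[:,0]
P=plane("top",c,0.078)[:,:2]; r=cv2.minAreaRect((P*1000).astype(np.float32)); print("tile",r)
# holes
crop=cv2.resize(g[200:265,255:305],None,fx=8,fy=8,interpolation=cv2.INTER_CUBIC)
# zoomed coordinates: weighted dark centroids
def dark(u,v,rad=4):
    yy,xx=np.mgrid[v-rad:v+rad+1,u-rad:u+rad+1]; w=np.clip(200-g[v-rad:v+rad+1,u-rad:u+rad+1].astype(float),0,None); return (w*xx).sum()/w.sum(),(w*yy).sum()/w.sum()
h=np.array([dark(279,219),dark(277,242)]); H=plane("top",h,0.078)[:,:2]; print("holes",h,H,np.linalg.norm(H[0]-H[1]),H.mean(0),np.degrees(np.arctan2(*(H[0]-H[1])[::-1])))
# holder base
d=((hsv[...,2]<110)&(hsv[...,1]<90)).astype(np.uint8); d[:200]=0; d[275:]=0; d[:,:160]=0; d[:,205:]=0
d=cv2.morphologyEx(d,cv2.MORPH_CLOSE,np.ones((5,5)))
n,l,st,_=cv2.connectedComponentsWithStats(d); k=1+st[1:,4].argmax(); print(st[k])
c=max(cv2.findContours((l==k).astype(np.uint8),cv2.RETR_EXTERNAL,cv2.CHAIN_APPROX_NONE)[0],key=len)[:,0]
P=plane("top",c,0.008)[:,:2]; print("holder",cv2.minAreaRect((P*1000).astype(np.float32)))
def bright(u,v,rad=3):
    a=g[v-rad:v+rad+1,u-rad:u+rad+1].astype(float); yy,xx=np.mgrid[v-rad:v+rad+1,u-rad:u+rad+1]; w=np.clip(a-np.median(a)-15,0,None); return (w*xx).sum()/w.sum(),(w*yy).sum()/w.sum()
b=np.array([bright(180,226),bright(182,248)]); B=plane("top",b,0.041)[:,:2]; print("studs",b,B,np.linalg.norm(B[0]-B[1]),B.mean(0),np.degrees(np.arctan2(*(B[0]-B[1])[::-1])))
# grip: top at .128
k=((hsv[...,2]<55)).astype(np.uint8); k[:175]=0;k[200:]=0;k[:,:268]=0;k[:,295:]=0
yy,xx=np.nonzero(k); print("grip px",xx.min(),xx.max(),yy.min(),yy.max())
print(plane("top",[[xx.mean(),yy.min()],[xx.mean(),yy.max()]],0.128))
E
```

```text
[266 210  23  42 753]
tile ((586.92822265625, 98.21866607666016), (48.23843002319336, 98.91620635986328), 89.73060607910156)
holes [[278.38668987 218.9569378 ]
 [276.3995108  242.1679576 ]] [[0.61450849 0.098046  ]
 [0.55857734 0.09817307]] 0.05593128802528814 [0.58654291 0.09810954] -0.1301734108093904
[ 165  206   36   66 2064]
holder ((557.9785766601562, 332.7942810058594), (160.88233947753906, 82.70970916748047), 10.787055969238281)
studs [[179.93939394 225.15757576]
 [181.         247.60144928]] [[0.58421301 0.33745896]
 [0.52953626 0.32784778]] 0.055515055808919474 [0.55687463 0.33265337] 9.96970701716282
grip px 277 285 183 190
[[0.69052626 0.09911417 0.128     ]
 [0.67384548 0.09776887 0.128     ]]
```

```bash
python3 - <<'E'
from h import *
s=ctrl.get_state(); print(cv2.Rodrigues(np.array(s["tool_rot"]))[0].round(3))
# overlay predicted points on side image
im=cv2.imread("pics/side0.png")
M=np.array([.5868,.0982]);Hh=np.array([.5572,.3327]);a=np.radians(10.4)
R=lambda a:np.array([[np.cos(a),-np.sin(a)],[np.sin(a),np.cos(a)]])
mp=lambda x,y,z:[*(M+R(np.radians(-.15))@[x,y]),z]; hp=lambda x,y,z:[*(Hh+R(a)@[x,y]),z]
pts=[mp(28*.001,0,.078),mp(-.028,0,.078)]+[mp(sx*.05,sy*.025,.078) for sx in(-1,1) for sy in(-1,1)]+[mp(-.1155,sy*.015,.03) for sy in(-1,1)]
pts+=[mp(.108,sy*.0115,.128) for sy in(-1,1)]
pts+=[hp(s*.028,0,.042) for s in(-1,1)]+[hp(sx*.08,sy*.041,.008) for sx in(-1,1) for sy in(-1,1)]
pts+=[hp(sx*.054,sy*.011,.061) for sx in(-1,1) for sy in(-1,1)]
for n,b,s in(("side",(170,145,310,265),5),("top",(145,145,345,295),4)):
    im=cv2.imread(f"pics/{n}0.png")[b[1]:b[3],b[0]:b[2]]; im=cv2.resize(im,None,fx=s,fy=s,interpolation=cv2.INTER_CUBIC)
    for p in proj(n,pts):
        q=((p+.5-np.array(b[:2]))*s); cv2.drawMarker(im,tuple(int(x) for x in q),(0,0,255),cv2.MARKER_CROSS,11,1)
    cv2.imwrite(f"pics/{n}ov.png",im)
# shaker
im=cv2.imread("pics/top0.png")[70:310,310:512]; cv2.imwrite("pics/shk.png",cv2.resize(im,None,fx=2.4,fy=2.4))
im=cv2.imread("pics/side0.png")[0:384,230:512]; cv2.imwrite("pics/shks.png",cv2.resize(im,None,fx=1.5,fy=1.5))
E
```

```text
[[-0.001  0.965  0.263]
 [ 0.002  0.263 -0.965]
 [-1.    -0.    -0.002]]
```

View pics/sideov.png

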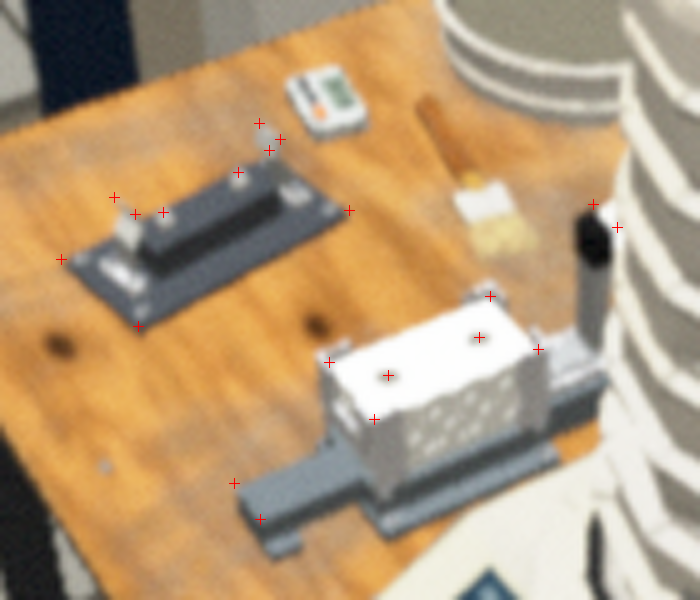

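View pics/topov.png

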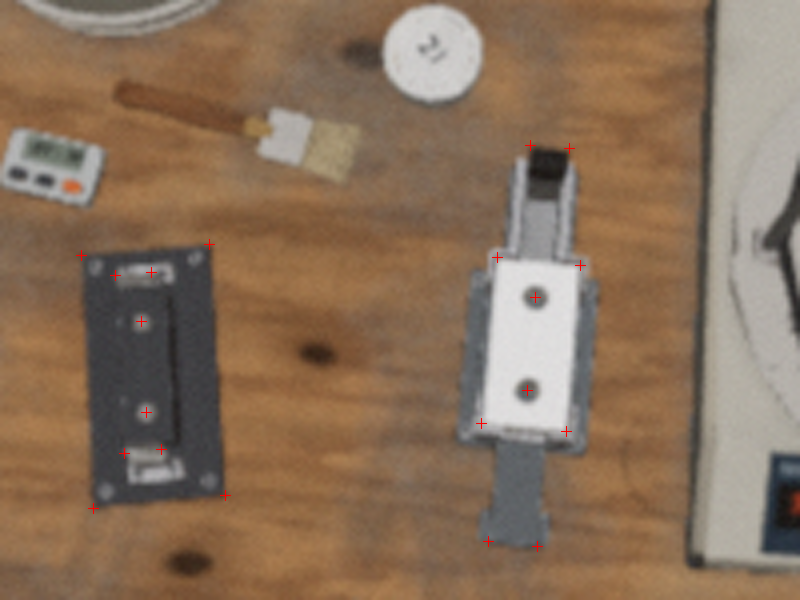

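View pics/shk.png

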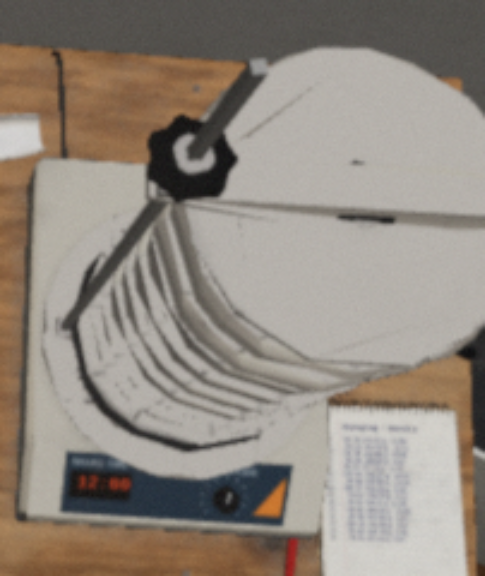

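View pics/shks.png

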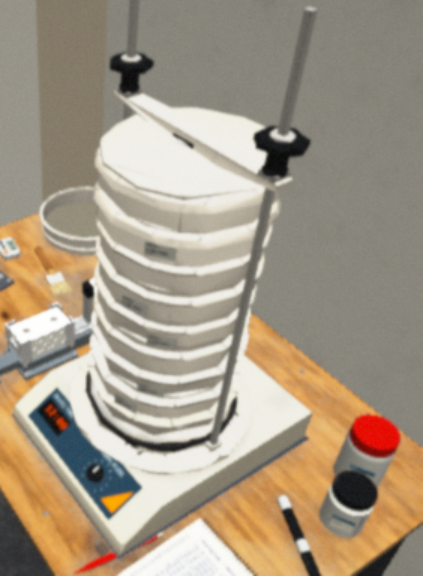

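```bash
python3 - <<'E'
from h import *
def tri(a,b):
    c1,d1=ray("top",a);c2,d2=ray("side",b); d1=d1[0]/np.linalg.norm(d1);d2=d2[0]/np.linalg.norm(d2)
    A=np.c_[d1,-d2]; t=np.linalg.lstsq(A,c2-c1,rcond=None)[0]; p,q=c1+d1*t[0],c2+d2*t[1]; return ((p+q)/2).round(4),np.linalg.norm(p-q).round(4)
print("corner FL",tri((319,286),(240,274)))
print("corner FR",tri((310+320/2.4,70+533/2.4),(230+122/1.5,552/1.5)))
# tower base front at top picture: dark ring lowest (195,447)->
print(plane("top",[[310+195/2.4,70+447/2.4],[310+75/2.4,70+350/2.4],[310+190/2.4,70+478/2.4],[310+42/2.4,70+300/2.4]],0.09))
print("lid FL in top view z.6",plane("top",[[310+330/2.4,70+375/2.4],[310+190/2.4,70+230/2.4],[310+480/2.4,70+330/2.4]],0.45))
print(plane("top",[[323,137],[318,287],[444,291]],0.08))
print("studs",tri((179.94,225.16),(170+239/5,145+178/5)),tri((181.0,247.6),(170+165/5,145+216/5)))
print("holes",tri((278.39,218.96),(170+479/5,145+337/5)),tri((276.4,242.17),(170+388/5,145+376/5)))
E
```

```text
corner FL (array([ 0.4705, -0.015 ,  0.0277]), np.float64(0.0047))
corner FR (array([ 0.4793, -0.3112,  0.035 ]), np.float64(0.0017))
[[ 0.54801406 -0.17023528  0.09      ]
 [ 0.63307506 -0.04943029  0.09      ]
 [ 0.51777847 -0.16631914  0.09      ]
 [ 0.68075775 -0.0139989   0.09      ]]
lid FL in top view z.6 [[ 0.5591316  -0.16495012  0.45      ]
 [ 0.65126679 -0.06919816  0.45      ]
 [ 0.59872597 -0.26506055  0.45      ]]
[[ 0.82977582  0.00466361  0.08      ]
 [ 0.46317048 -0.00619544  0.08      ]
 [ 0.47998235 -0.29650274  0.08      ]]
studs (array([0.5857, 0.3384, 0.035 ]), np.float64(0.0012)) (array([0.5308, 0.3286, 0.0356]), np.float64(0.0015))
holes (array([0.6154, 0.0978, 0.0763]), np.float64(0.0012)) (array([0.5594, 0.098 , 0.0755]), np.float64(0.001))
```

```bash
python3 - <<'E'
import numpy as np
W=np.array([(.19,-.57),(.21,-.51),(.24,-.455),(.27,-.40),(.30,-.345),(.33,-.295),(.36,-.24),(.39,-.19),(.415,-.135),(.43,-.075)])-[.1705,-.6266]
for dx,dy in W: print(round(dx*.965+dy*.263,3),round(dx*.263-dy*.965,3))
E
```

```text
0.034 -0.049
0.069 -0.102
0.112 -0.147
0.156 -0.193
0.199 -0.238
0.241 -0.278
0.285 -0.323
0.327 -0.364
0.365 -0.41
0.395 -0.464
```

```bash
python3 -m pendant '[{"travel":[-0.01,0.034,-0.049],"twist":0.03},{"travel":[-0.02,0.069,-0.102],"twist":0.06},{"travel":[-0.03,0.112,-0.147],"twist":0.1},{"travel":[-0.03,0.156,-0.193],"twist":0.14},{"travel":[-0.03,0.199,-0.238],"twist":0.18},{"travel":[-0.03,0.241,-0.278],"twist":0.22},{"travel":[-0.03,0.285,-0.323],"twist":0.25},{"travel":[-0.03,0.327,-0.364],"twist":0.27},{"travel":[-0.03,0.365,-0.41],"twist":0.27},{"travel":[-0.03,0.395,-0.464],"twist":0.27}]' -1 30
```

```text
time: 1.35
position: [0.4303, -0.0734, 0.2521]
tool_rot: [1.214, 1.209, -1.212]
ft_force: [1.2, -0.9, 1.8]
grip_width: 0.015
```

```bash
python3 -m pendant '[{"travel":[0,0.005,-0.06],"twist":0},{"travel":[0,0.02,-0.12],"twist":0},{"travel":[0,0.05,-0.17],"twist":0},{"travel":[0,0.11,-0.179],"twist":0},{"travel":[0,0.17,-0.179],"twist":0},{"travel":[0,0.23,-0.179],"twist":0},{"travel":[0,0.287,-0.179],"twist":0},{"travel":[0.05,0.289,-0.179],"twist":0},{"travel":[0.1,0.289,-0.179],"twist":0},{"travel":[0.1,0.289,-0.179],"twist":0}]'; python3 - <<'E'
from h import *
print(ctrl.get_state()["position"]); snap("top","t1",(200,130,360,290),3.5)
print(cv2.Rodrigues(np.array(ctrl.get_state()["tool_rot"]))[0].round(3))
E
```

```text
time: 2.6
position: [0.7172, 0.1031, 0.1467]
tool_rot: [1.207, 1.215, -1.22]
ft_force: [-0.1, -0.4, 0.3]
grip_width: 0.007
[0.71715845 0.10313837 0.1466891 ]
[[-0.004  1.    -0.004]
 [ 0.001 -0.004 -1.   ]
 [-1.    -0.004 -0.001]]
```

View pics/t1.png

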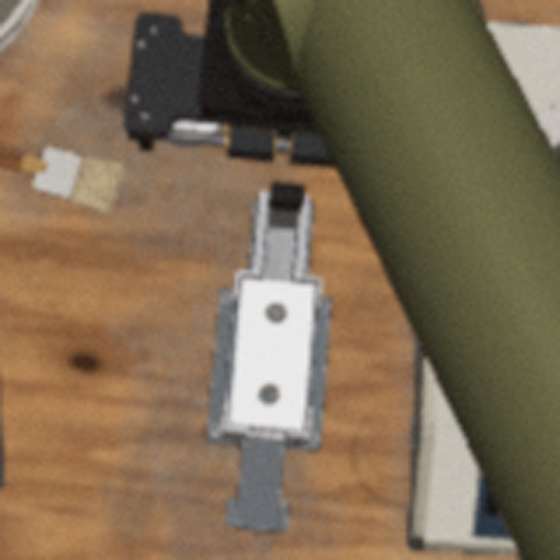

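```bash
python3 -m pendant '[{"travel":[0.044,0,0],"twist":0},{"travel":[0.044,-0.008,0],"twist":0},{"travel":[0.044,-0.014,0],"twist":0},{"travel":[0.044,-0.02,0],"twist":0},{"travel":[0.044,-0.026,0],"twist":0},{"travel":[0.044,-0.032,0],"twist":0},{"travel":[0.044,-0.037,0],"twist":0},{"travel":[0.044,-0.042,0],"twist":0},{"travel":[0.044,-0.046,0],"twist":0},{"travel":[0.044,-0.048,0],"twist":0}]'; python3 - <<'E'
from h import *
snap("top","t2",(200,130,360,290),3.5)
E
```

```text
time: 3.9
position: [0.6756, 0.1046, 0.1103]
tool_rot: [1.219, 1.203, -1.205]
ft_force: [11.7, 1.9, -3.8]
grip_width: 0.006
```

View pics/t2.png

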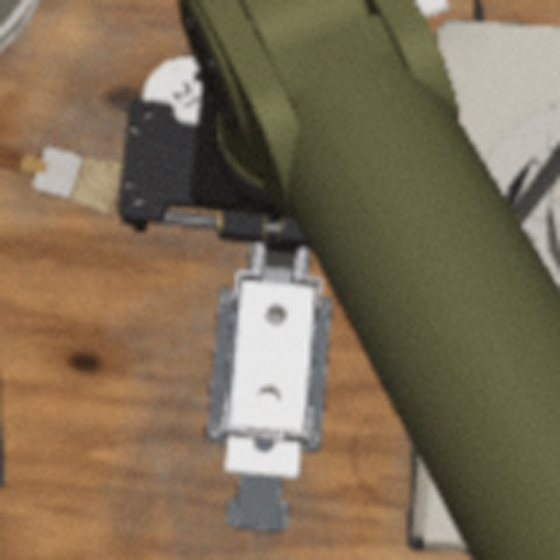

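```bash
python3 -m pendant '[{"travel":[0.004,-0.006,0],"twist":0},{"travel":[0.006,-0.011,0],"twist":0},{"travel":[0.006,-0.016,0],"twist":0},{"travel":[0.006,-0.020,0],"twist":0},{"travel":[0.006,-0.021,0],"twist":0}]'; python3 - <<'E'
from h import *
snap("top","t3",(200,130,360,290),3.5)
E
```

```text
time: 4.58
position: [0.6626, 0.1046, 0.1104]
tool_rot: [1.231, 1.189, -1.191]
ft_force: [13.5, -0.0, 3.1]
grip_width: 0.007
```

View pics/t3.png

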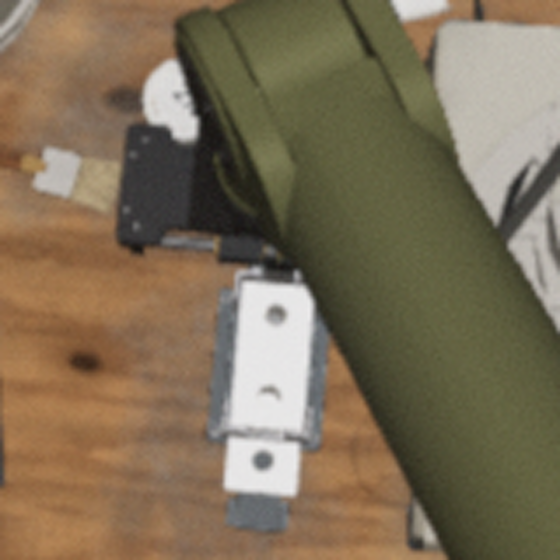

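```bash
python3 - <<'E'
from h import *
print(plane("top",[[200+262/3.5-.5,130+495/3.5-.5],[200+263/3.5-.5,130+461/3.5-.5],[200+226/3.5-.5,130+470/3.5-.5],[200+299/3.5-.5,130+470/3.5-.5]],0.042))
print(cv2.Rodrigues(np.array(ctrl.get_state()["tool_rot"]))[0].round(3))
E
```

```text
[[0.49361184 0.0966869  0.042     ]
 [0.51686706 0.0979445  0.042     ]
 [0.50843439 0.12286429 0.042     ]
 [0.51291875 0.07267925 0.042     ]]
[[ 0.028  1.    -0.006]
 [ 0.005 -0.007 -1.   ]
 [-1.     0.028 -0.005]]
```

```bash
python3 -m pendant '[{"travel":[0,0.02,0],"twist":0},{"travel":[0,0.04,0],"twist":0},{"travel":[0,0.058,0],"twist":0},{"travel":[-0.04,0.06,0],"twist":0},{"travel":[-0.1,0.05,0.003],"twist":0},{"travel":[-0.11,-0.01,0.006],"twist":0},{"travel":[-0.11,-0.07,0.006],"twist":0},{"travel":[-0.11,-0.13,0.006],"twist":0},{"travel":[-0.11,-0.158,0.006],"twist":0},{"travel":[-0.11,-0.158,0.006],"twist":0}]'; python3 - <<'E'
from h import *
s=ctrl.get_state();print(s["position"],cv2.Rodrigues(np.array(s["tool_rot"]))[0].round(3).tolist())
snap("top","t4",(200,130,360,290),3.5);snap("side","s4",(170,125,310,265),4)
E
```

```text
time: 5.88
position: [0.5003, 0.0994, 0.2173]
tool_rot: [1.227, 1.183, -1.191]
ft_force: [0.3, -0.3, -0.2]
grip_width: 0.003
[0.50025757 0.09942782 0.21727637] [[0.03, 1.0, -0.006], [-0.001, -0.006, -1.0], [-1.0, 0.03, 0.001]]
```

View pics/t4.png

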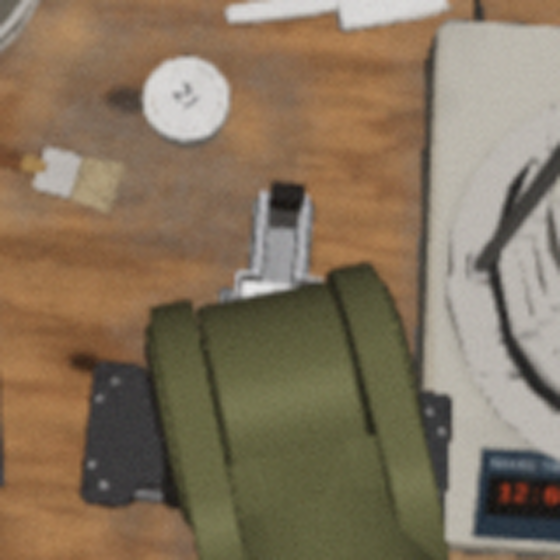

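View pics/s4.png

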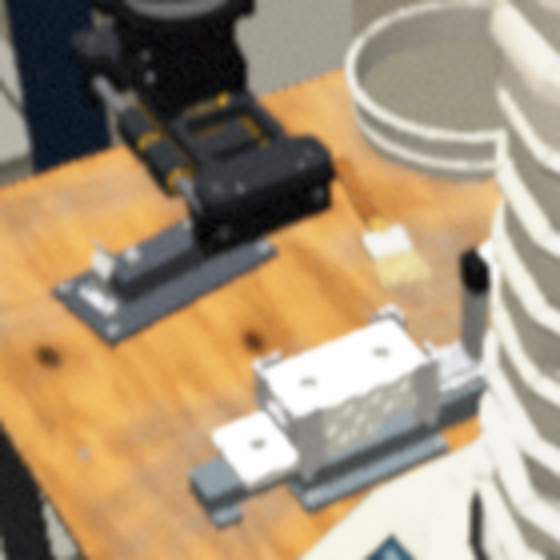

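```bash
python3 -m pendant '[{"travel":[0.05,0,0.0015],"twist":0},{"travel":[0.1,0,0.0015],"twist":0},{"travel":[0.12,-0.002,0.0015],"twist":0},{"travel":[0.12,-0.002,0.0015],"twist":0}]' 1; python3 - <<'E'
from h import *
s=ctrl.get_state();print(s["position"],cv2.Rodrigues(np.array(s["tool_rot"]))[0].round(3).tolist())
snap("side","s5",(170,125,310,265),4)
E
```

```text
time: 6.48
position: [0.5039, 0.0986, 0.0968]
tool_rot: [1.23, 1.189, -1.19]
ft_force: [-0.3, 0.2, 0.1]
grip_width: 0.375
[0.50386215 0.09860345 0.09676246] [[0.029, 1.0, -0.006], [0.005, -0.006, -1.0], [-1.0, 0.029, -0.005]]
```

View pics/s5.png

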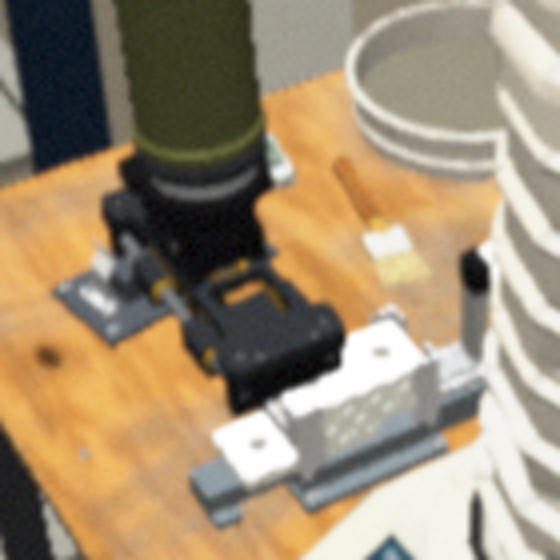

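```bash
python3 -m pendant '[{"travel":[0,-0.002,0.001],"twist":0},{"travel":[0,-0.002,0.001],"twist":0},{"travel":[0,-0.003,0.001],"twist":0},{"travel":[0,-0.003,0.001],"twist":0},{"travel":[0.02,-0.003,0.001],"twist":0},{"travel":[0.04,-0.003,0.001],"twist":0},{"travel":[0.055,-0.003,0.001],"twist":0},{"travel":[0.064,-0.003,0.001],"twist":0},{"travel":[0.067,-0.003,0.001],"twist":0},{"travel":[0.067,-0.003,0.001],"twist":0}]' 1; python3 - <<'E'
from h import *
snap("side","s6",(170,125,310,265),4)
E
```

```text
time: 7.78
position: [0.5043, 0.0982, 0.0312]
tool_rot: [1.232, 1.186, -1.188]
ft_force: [0.5, 1.0, 0.1]
grip_width: 0.997
```

View pics/s6.png

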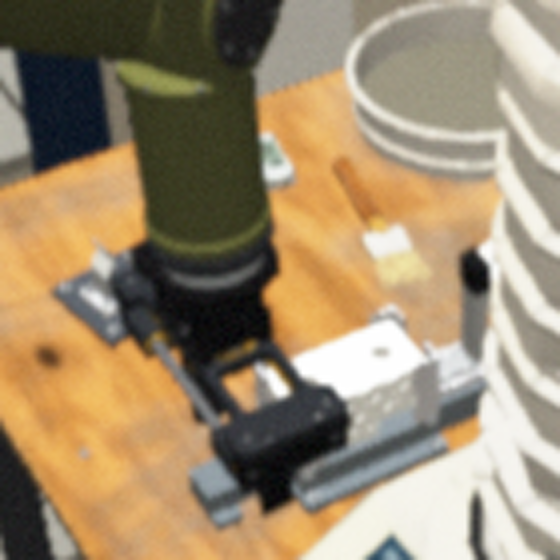

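```bash
python3 -m pendant '[{"travel":[0.003,0,0],"twist":0},{"travel":[0.003,0,0],"twist":0},{"travel":[0.003,0,0],"twist":0},{"travel":[0.003,0,0],"twist":0},{"travel":[0.003,0,0],"twist":0},{"travel":[0.003,0,0],"twist":0},{"travel":[0.003,0,0],"twist":0},{"travel":[0.003,0,0],"twist":0}]' -1 35
```

```text
time: 8.82
position: [0.5045, 0.0977, 0.0285]
tool_rot: [1.232, 1.185, -1.189]
ft_force: [-1.8, -2.1, 2.7]
grip_width: 0.571
```

```bash
python3 -m pendant '[{"travel":[0,-0.006,0],"twist":0},{"travel":[-0.0005,-0.014,0],"twist":0},{"travel":[-0.0007,-0.022,0],"twist":0},{"travel":[-0.001,-0.03,0],"twist":0},{"travel":[-0.0012,-0.039,0],"twist":0},{"travel":[-0.0015,-0.048,0],"twist":0},{"travel":[-0.0017,-0.057,0],"twist":0},{"travel":[-0.002,-0.064,0],"twist":0},{"travel":[-0.002,-0.067,0],"twist":0},{"travel":[-0.002,-0.067,0],"twist":0}]'; python3 - <<'E'
from h import *
snap("side","s7",(170,125,310,265),4); snap("top","t7",(200,130,360,290),3.5)
print(cv2.Rodrigues(np.array(ctrl.get_state()["tool_rot"]))[0].round(3).tolist())
E
```

```text
time: 10.07
position: [0.4368, 0.0982, 0.0283]
tool_rot: [1.231, 1.186, -1.19]
ft_force: [-1.6, 1.0, 2.7]
grip_width: 0.57
[[0.03, 1.0, -0.006], [0.003, -0.007, -1.0], [-1.0, 0.03, -0.004]]
```

View pics/s7.png

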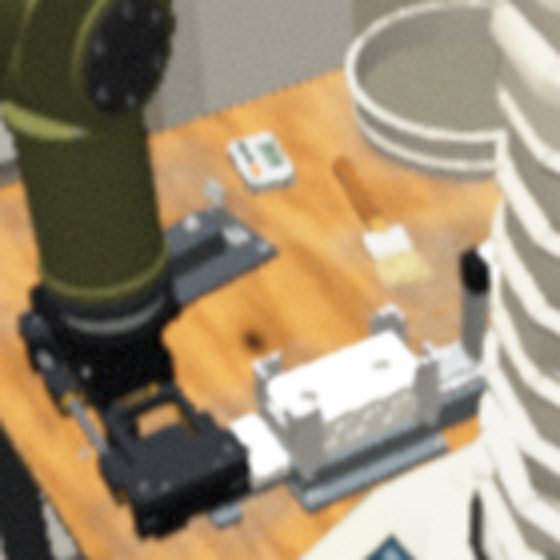

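View pics/t7.png

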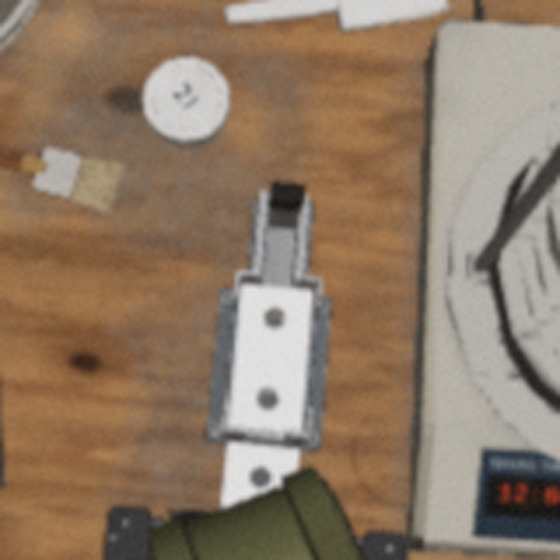

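```bash
python3 - <<'E'
from h import *
f=lambda u,v,z:plane("top",[[200+u/3.5-.5,130+v/3.5-.5]],z)
print(f(260,477,.042)); print(f(275,317,.066),f(267.5,399,.066),f(275,317,.078))
E
```

```text
[[0.50574225 0.09908857 0.042     ]]
[[0.6139007  0.09836702 0.066     ]] [[0.55687991 0.09881674 0.066     ]] [[0.61174818 0.0985753  0.078     ]]
```

```bash
python3 -m pendant '[{"travel":[0,0,0],"twist":0},{"travel":[0,0,0],"twist":0},{"travel":[0,0,0],"twist":0},{"travel":[0,0,0],"twist":0},{"travel":[0,0.005,0],"twist":0},{"travel":[0,0.015,0],"twist":0},{"travel":[0.0005,0.028,0],"twist":0},{"travel":[0.001,0.038,0],"twist":0},{"travel":[0.001,0.041,0],"twist":0},{"travel":[0.001,0.041,0],"twist":0}]' 0.5; python3 - <<'E'
from h import *
snap("side","s8",(170,125,310,265),4); snap("top","t8",(200,130,360,290),3.5)
E
```

```text
time: 11.42
position: [0.4777, 0.0982, 0.0283]
tool_rot: [1.231, 1.187, -1.19]
ft_force: [0.2, -0.9, 0.4]
grip_width: 0.751
```

View pics/s8.png

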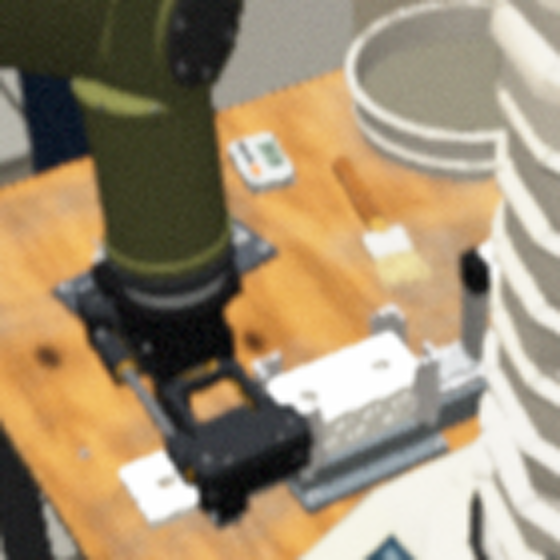

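View pics/t8.png

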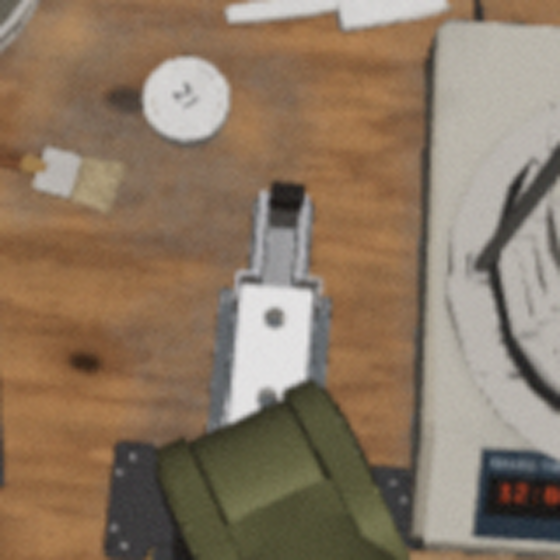

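```bash
python3 -m pendant '[{"travel":[0,0,0],"twist":0},{"travel":[0,0,0],"twist":0},{"travel":[0,0,0],"twist":0},{"travel":[0,0,0],"twist":0},{"travel":[0,0,0],"twist":0},{"travel":[0,0,0],"twist":0}]' -1 40; python3 - <<'E'
from h import *
print(plane("side",[[170+163/4-.5,125+483/4-.5]],.042))
E
```

```text
time: 12.28
position: [0.4772, 0.0979, 0.0284]
tool_rot: [1.23, 1.187, -1.191]
ft_force: [-1.5, -1.1, 2.0]
grip_width: 0.571
[[0.4469343  0.09822168 0.042     ]]
```

```bash
python3 - <<'E'
from h import *
s=ctrl.get_state();R=cv2.Rodrigues(np.array(s["tool_rot"]))[0];print(R.round(3).tolist())
for d in ([0,0,.09],[.08,.235,.09]): print((R.T@d).round(4))
E
```

```text
[[0.029, 1.0, -0.006], [0.003, -0.006, -1.0], [-1.0, 0.029, -0.003]]
[-0.09    0.0026 -0.0003]
[-0.0869  0.0811 -0.2358]
```

```bash
python3 -m pendant '[{"travel":[-0.02,0.001,0],"twist":0},{"travel":[-0.05,0.001,0],"twist":0},{"travel":[-0.085,0.002,0],"twist":0},{"travel":[-0.089,0.015,-0.04],"twist":-0.03},{"travel":[-0.089,0.035,-0.095],"twist":-0.07},{"travel":[-0.088,0.055,-0.15],"twist":-0.11},{"travel":[-0.087,0.07,-0.2],"twist":-0.15},{"travel":[-0.087,0.079,-0.23],"twist":-0.18},{"travel":[-0.087,0.081,-0.236],"twist":-0.188},{"travel":[-0.087,0.081,-0.236],"twist":-0.188}]'; python3 - <<'E'
from h import *
snap("side","s9",(170,125,310,265),5); snap("top","t9",(120,150,280,290),4.5)
s=ctrl.get_state();R=cv2.Rodrigues(np.array(s["tool_rot"]))[0];print(s["position"],R.round(3).tolist())
E
```

```text
time: 13.52
position: [0.5568, 0.3327, 0.1177]
tool_rot: [1.087, 1.269, -1.054]
ft_force: [-0.9, -0.7, -2.5]
grip_width: 0.571
[0.55734564 0.33124925 0.11803822] [[0.029, 0.983, 0.179], [0.001, 0.179, -0.984], [-1.0, 0.029, 0.004]]
```

View pics/s9.png

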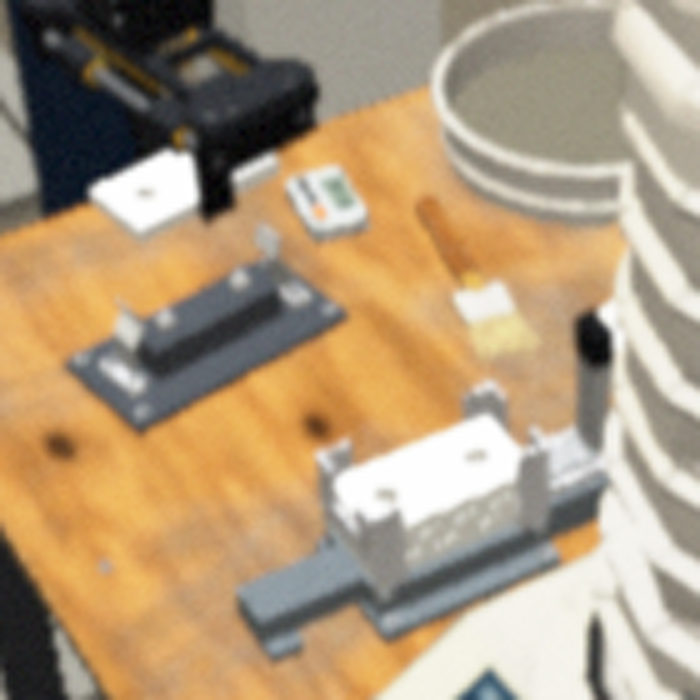

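View pics/t9.png

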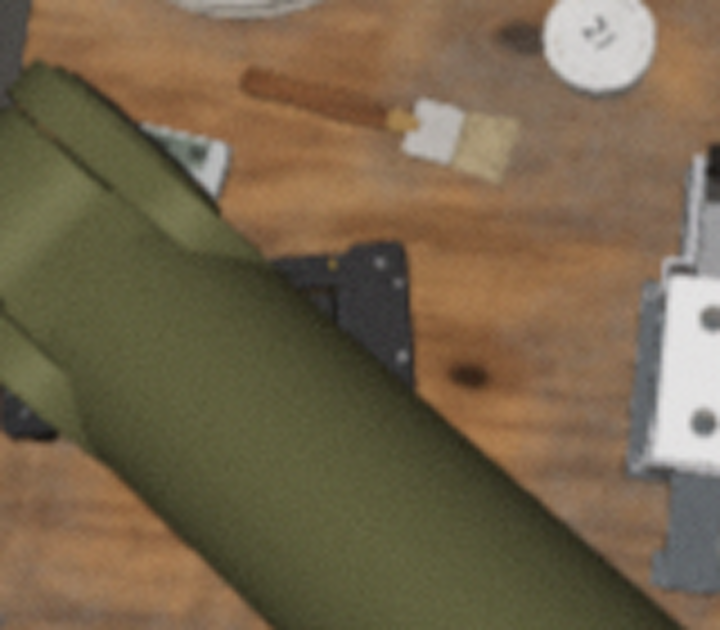

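```bash
python3 - <<'E'
from h import *
im=cv2.imread("pics/s9_full.png"); g=im.min(2)
print(g[155:178,184:224:1][::2].tolist()[0][:3])
m=(g>150).astype(np.uint8); m[:150]=0;m[200:]=0;m[:,:180]=0;m[:,228:]=0
n,l,st,_=cv2.connectedComponentsWithStats(m);print(st)
big=cv2.resize(im[145:205,180:245],None,fx=10,fy=10,interpolation=cv2.INTER_CUBIC)
z=.118+.0016+.012
Hh=np.array([.5572,.3327]);a=np.radians(10.4)
R=np.array([[np.cos(a),-np.sin(a)],[np.sin(a),np.cos(a)]])
t=ctrl.get_state()["position"][:2]
t=np.array([.5573-.0003,.3318])
P=[[*(t+R@[sx*.05,sy*.025]),z] for sx in(-1,1) for sy in(-1,1)]+[[*(t+R@[-.028,0]),z],[*(t+R@[-.05,-.025]),z-.012]]
for p in proj("side",P):
    q=(p+.5-[180,145])*10; cv2.drawMarker(big,tuple(int(x) for x in q),(0,0,255),cv2.MARKER_CROSS,15,1)
cv2.imwrite("pics/s9b.png",big)
E
```

```text
[14, 5, 7]
[[     0      0    512    384 196237]
 [   188    155     22     18    249]
 [   217    156      9      7     31]
 [   227    161      1      2      2]
 [   221    170      5      6     20]
 [   216    179      4      3      9]
 [   226    182      2      3      4]
 [   193    187      5      8     29]
 [   201    187      4      3      8]
 [   185    196      2      1      2]
 [   190    197      7      3     17]]
```

View pics/s9b.png

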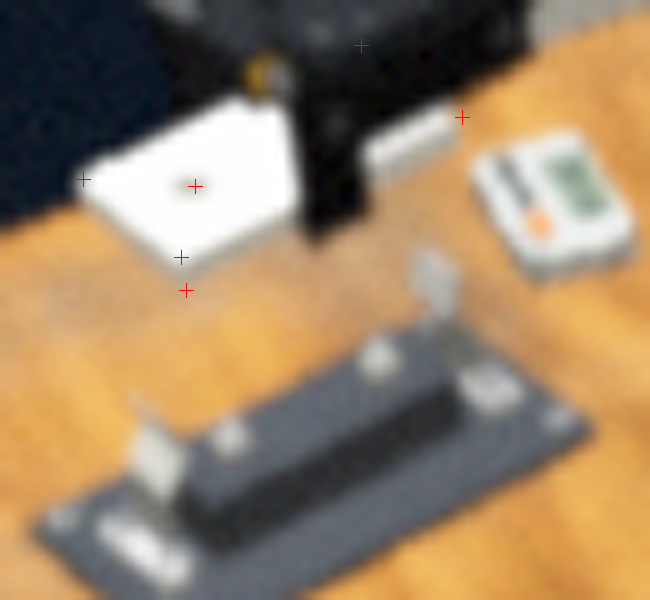

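```bash
python3 - <<'E'
from h import *
im=cv2.imread("pics/s9_full.png"); g=im.min(2).astype(float); im0=cv2.imread("pics/side0.png").min(2).astype(float)
def br(g,u,v,r=3):
    a=g[v-r:v+r+1,u-r:u+r+1]; yy,xx=np.mgrid[v-r:v+r+1,u-r:u+r+1]; w=np.clip(a-np.percentile(a,60)-8,0,None); return [(w*xx).sum()/w.sum(),(w*yy).sum()/w.sum()]
for G in(g,im0):
    b=[br(G,217,180),br(G,202,188)]
    B=plane("side",b,.038); print(np.round(b,2).tolist(),B.round(4).tolist(),B.mean(0).round(4))
    print(plane("side",b,.040).mean(0))
gt=cv2.imread("pics/top0.png").min(2).astype(float)
b=[br(gt,180,225),br(gt,181,248)];B=plane("top",b,.040);print(B.round(4).tolist(),B.mean(0),np.degrees(np.arctan2(*(B[0]-B[1])[1::-1])))
E
```

```text
[[217.38, 180.23], [202.49, 188.06]] [[0.5846, 0.3371, 0.038], [0.5295, 0.327, 0.038]] [0.5571 0.3321 0.038 ]
[0.55616145 0.32973722 0.04      ]
[[217.39, 180.19], [202.5, 188.0]] [[0.5847, 0.3373, 0.038], [0.5297, 0.3273, 0.038]] [0.5572 0.3323 0.038 ]
[0.55629655 0.32994159 0.04      ]
[[0.5845, 0.3377, 0.04], [0.5297, 0.3281, 0.04]] [0.55708269 0.3328874  0.04      ] 9.943083230194409
```

```bash
python3 - <<'E'
from h import *
s=ctrl.get_state();R=cv2.Rodrigues(np.array(s["tool_rot"]))[0];p=np.array(s["position"]);print(p,s["ft_force"])
print((R.T@(np.array([.5574,.3325,.062])-p)).round(4),(R.T@(np.array([.5574,.3325,.047])-p)).round(4))
E
```

```text
[0.55734564 0.33124925 0.11803822] [-0.71023339  0.4235468  -2.44703783]
[ 0.056  -0.0013 -0.0014] [ 0.071  -0.0018 -0.0015]
```

```bash
python3 -m pendant '[{"travel":[0.02,-0.001,-0.001],"twist":0},{"travel":[0.045,-0.001,-0.0015],"twist":0},{"travel":[0.056,-0.0015,-0.0015],"twist":0},{"travel":[0.064,-0.002,-0.0015],"twist":0},{"travel":[0.07,-0.002,-0.0015],"twist":0},{"travel":[0.071,-0.002,-0.0015],"twist":0},{"travel":[0.071,-0.002,-0.0015],"twist":0}]'; python3 - <<'E'
from h import *
s=ctrl.get_state();print(s["ft_force"],s["torque"])
snap("side","s10",(180,145,245,205),10)
s=ctrl.get_state();R=cv2.Rodrigues(np.array(s["tool_rot"]))[0];print(s["position"],R.round(3).tolist())
E
```

```text
time: 14.5
position: [0.5572, 0.3329, 0.0473]
tool_rot: [1.089, 1.267, -1.055]
ft_force: [-0.0, 0.5, -1.4]
grip_width: 0.567
[-0.01472151  0.47061068 -1.37811964] [0.13309068 0.04709595 0.00440766]
[0.55721867 0.3329004  0.04733429] [[0.029, 0.983, 0.179], [0.002, 0.179, -0.984], [-1.0, 0.029, 0.003]]
```

View pics/s10.png

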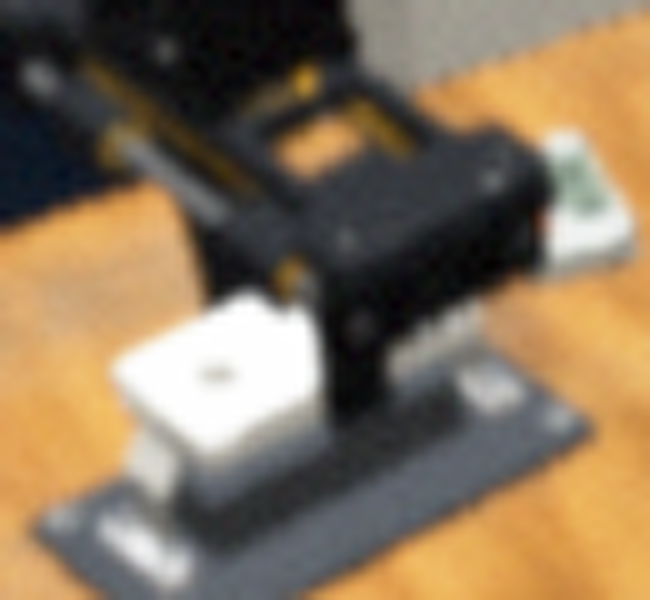

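```bash
python3 - <<'E'
from h import *
big=cv2.imread("pics/s10.png")
a=np.radians(10.2);R=np.array([[np.cos(a),-np.sin(a)],[np.sin(a),np.cos(a)]])
H=np.array([.557,.3326]); t=np.array([.5570,.3328])
def dr(P,c):
    for p in proj("side",P):
        q=(p+.5-[180,145])*10; print(q.round(0)); cv2.drawMarker(big,tuple(int(x) for x in q),c,cv2.MARKER_CROSS,15,1)
z=.0489
dr([[*(t+R@[-.05,sy*.025]),z+.012] for sy in(-1,1)]+[[*(t+R@[-.028,0]),z+.012],[*(t+R@[-.05,-.025]),z],[*(t+R@[.05,-.025]),z+.012]],(0,0,255))
print()
dr([[*(H+R@[-.054,sy*.011]),zz] for sy in(-1,1) for zz in(.061,.049)],(255,0,0))
cv2.imwrite("pics/s10b.png",big)
E
```

```text
[207. 447.]
[112. 368.]
[220. 375.]
[212. 478.]
[478. 305.]

[169. 430.]
[174. 461.]
[127. 395.]
[132. 426.]
```

View pics/s10b.png

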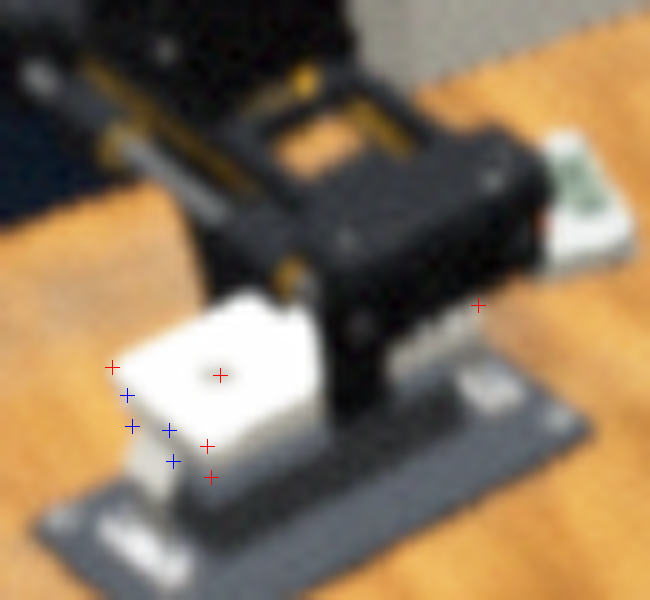

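```bash
python3 -m pendant '[{"travel":[0.003,0,0],"twist":0},{"travel":[0.006,0,0],"twist":0},{"travel":[0.009,0,0],"twist":0}]'; python3 -c "
from h import *
s=ctrl.get_state();print(s['position'],s['ft_force'],s['torque'])"
```

```text
time: 14.92
position: [0.5575, 0.3329, 0.0383]
tool_rot: [1.089, 1.267, -1.055]
ft_force: [-0.7, 0.6, 0.7]
grip_width: 0.569
[0.5575369  0.33294098 0.03825053] [-0.66147929  0.62467318  0.7294909 ] [ 0.01957992  0.13934856 -0.0040675 ]
```

```bash
python3 -m pendant '[{"travel":[0.003,0,0],"twist":0},{"travel":[0.006,0,0],"twist":0},{"travel":[0.009,0,0],"twist":0},{"travel":[0.011,0,0],"twist":0}]'; python3 - <<'E'
from h import *
s=ctrl.get_state();print(s['position'],s['ft_force'],s['torque'])
snap("side","s11",(180,145,245,205),10)
E
```

```text
time: 15.42
position: [0.5576, 0.3326, 0.0304]
tool_rot: [1.087, 1.265, -1.057]
ft_force: [-10.3, -9.0, 27.5]
grip_width: 0.575
[0.55757962 0.33258923 0.03042967] [-10.27905999  -8.99094383  27.5019979 ] [-1.79466056  2.13997427 -0.0223073 ]
```

View pics/s11.png

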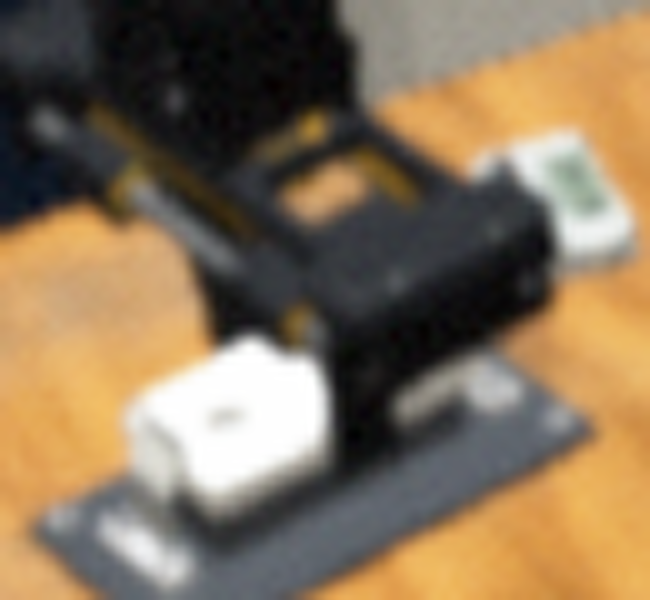

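```bash
python3 -m pendant '[{"travel":[0.002,0,0],"twist":0},{"travel":[0.003,0,0],"twist":0}]'; python3 - <<'E'
from h import *
s=ctrl.get_state();print(s['position'],s['ft_force'],s['torque'])
big=snap("side","s12",(180,145,245,205),10)
a=np.radians(10.2);R=np.array([[np.cos(a),-np.sin(a)],[np.sin(a),np.cos(a)]])
t=np.array([.5570,.3326])
for z in(.044,):
  for p in proj("side",[[*(t+R@[x,y]),z] for x,y in((-.05,-.025),(-.05,.025),(-.028,0),(.05,-.025))]+[[*(t+R@[x,-.025]),.032] for x in(-.05,.05)]):
    q=(p+.5-[180,145])*10; cv2.drawMarker(big,tuple(int(x) for x in q),(0,0,255),cv2.MARKER_CROSS,15,1)
cv2.imwrite("pics/s12.png",big)
E
```

```text
time: 15.72
position: [0.5576, 0.3325, 0.0305]
tool_rot: [1.086, 1.263, -1.058]
ft_force: [-6.2, -7.5, 21.7]
grip_width: 0.575
[0.5575964  0.33250566 0.0304782 ] [-6.23361149 -7.4953622  21.71731505] [-1.26469119  1.63736207 -0.01666607]
```

View pics/s12.png

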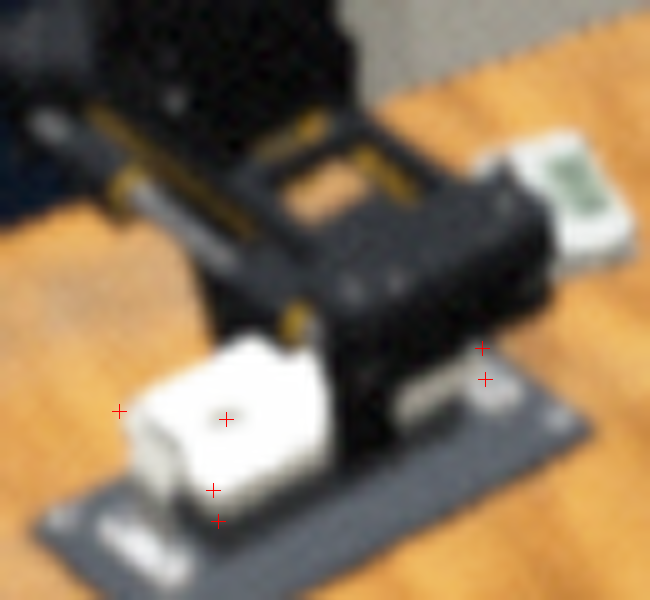

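```bash
python3 -m pendant '[{"travel":[0,0,0],"twist":0},{"travel":[0,0,0],"twist":0}]'; python3 -m pendant '[{"travel":[0,0,0],"twist":0},{"travel":[0,0,0],"twist":0},{"travel":[0,0,0],"twist":0},{"travel":[0,0,0],"twist":0},{"travel":[0,0,0],"twist":0}]' 0.6; python3 -c "
from h import *
s=ctrl.get_state();print(s['ft_force'],cv2.Rodrigues(np.array(s['tool_rot']))[0].round(3).tolist())"
```

```text
time: 16.02
position: [0.5578, 0.3326, 0.0306]
tool_rot: [1.086, 1.263, -1.057]
ft_force: [-0.8, -0.9, 2.6]
grip_width: 0.57
time: 16.65
position: [0.5578, 0.3326, 0.0306]
tool_rot: [1.086, 1.263, -1.057]
ft_force: [-0.2, -0.2, 0.9]
grip_width: 0.799
[-0.21184802 -0.15241432  0.85384628] [[0.031, 0.983, 0.178], [-0.003, 0.179, -0.984], [-1.0, 0.03, 0.008]]
```

```bash
python3 -m pendant '[{"travel":[-0.02,0,0],"twist":0},{"travel":[-0.06,0,0],"twist":0},{"travel":[-0.12,0,0],"twist":0},{"travel":[-0.16,-0.02,0.03],"twist":0},{"travel":[-0.16,-0.05,0.08],"twist":0},{"travel":[-0.16,-0.08,0.13],"twist":0},{"travel":[-0.16,-0.11,0.18],"twist":0},{"travel":[-0.16,-0.135,0.23],"twist":0},{"travel":[-0.16,-0.15,0.28],"twist":0},{"travel":[-0.16,-0.15,0.28],"twist":0}]'; python3 - <<'E'
from h import *
snap("side","s13",(170,145,310,265),5); snap("top","t13",(145,145,345,295),4)
E
```

```text
time: 17.9
position: [0.455, 0.026, 0.1892]
tool_rot: [1.089, 1.255, -1.065]
ft_force: [-0.5, 0.5, -0.3]
grip_width: 0.801
```

View pics/s13.png

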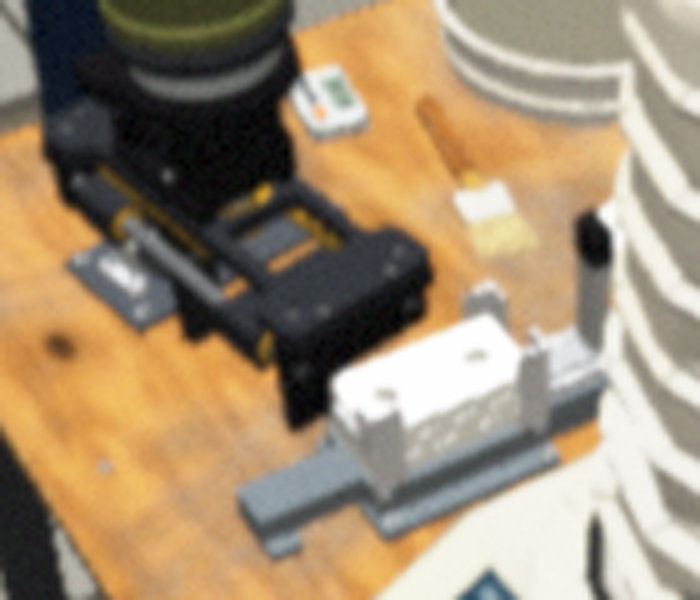

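View pics/t13.png

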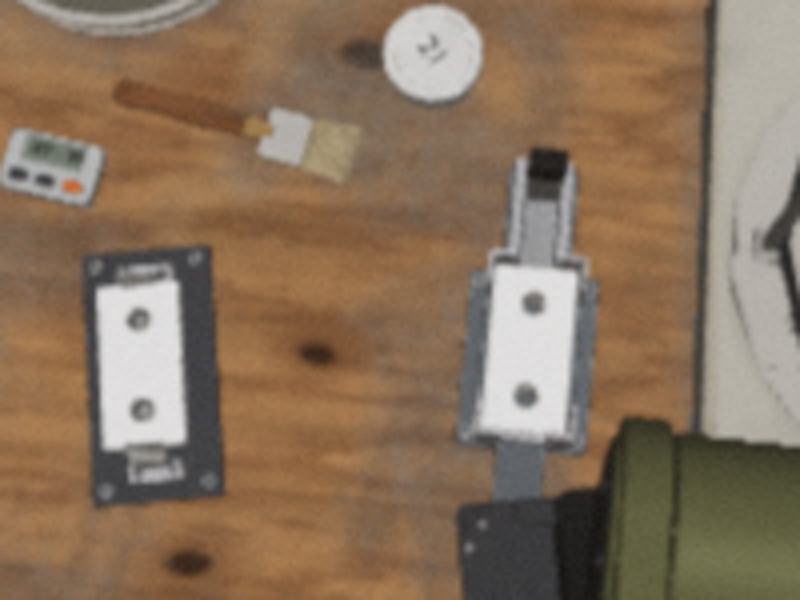

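```bash
python3 -m pendant '[{"travel":[-0.02,-0.02,0.04],"twist":0},{"travel":[-0.03,-0.04,0.085],"twist":0},{"travel":[-0.03,-0.05,0.12],"twist":0},{"travel":[-0.03,-0.05,0.12],"twist":0}]'; python3 - <<'E'
from h import *
big=snap("side","s14",(180,145,300,245),6)
im=cv2.imread("pics/t13_full.png"); g=im.min(2)
m=(g>190).astype(np.uint8); m[:210]=0;m[262:]=0;m[:,:165]=0;m[:,200:]=0
n,l,st,_=cv2.connectedComponentsWithStats(m);k=1+st[1:,4].argmax()
c=max(cv2.findContours((l==k).astype(np.uint8),cv2.RETR_EXTERNAL,cv2.CHAIN_APPROX_NONE)[0],key=len)[:,0]
for z in (.044,.05): print(z,cv2.minAreaRect((plane("top",c,z)[:,:2]*1000).astype(np.float32)))
a=np.radians(10.2);R=np.array([[np.cos(a),-np.sin(a)],[np.sin(a),np.cos(a)]]);t=np.array([.5570,.3326])
for p in proj("side",[[*(t+R@[x,y]),.044] for x,y in((-.05,-.025),(-.05,.025),(-.028,0),(.028,0),(.05,-.025),(.05,.025))]):
    q=(p+.5-[180,145])*6; cv2.drawMarker(big,tuple(int(x) for x in q),(0,0,255),cv2.MARKER_CROSS,9,1)
cv2.imwrite("pics/s14b.png",big)
E
```

```text
time: 18.5
position: [0.4273, -0.0958, 0.2188]
tool_rot: [1.087, 1.262, -1.057]
ft_force: [0.7, 1.3, 0.5]
grip_width: 0.802
0.044 ((558.521484375, 334.3381042480469), (98.81643676757812, 47.75130844116211), 9.885917663574219)
0.05 ((557.7523193359375, 333.21875), (98.30488586425781, 47.50410842895508), 9.885931968688965)
```

View pics/s14b.png

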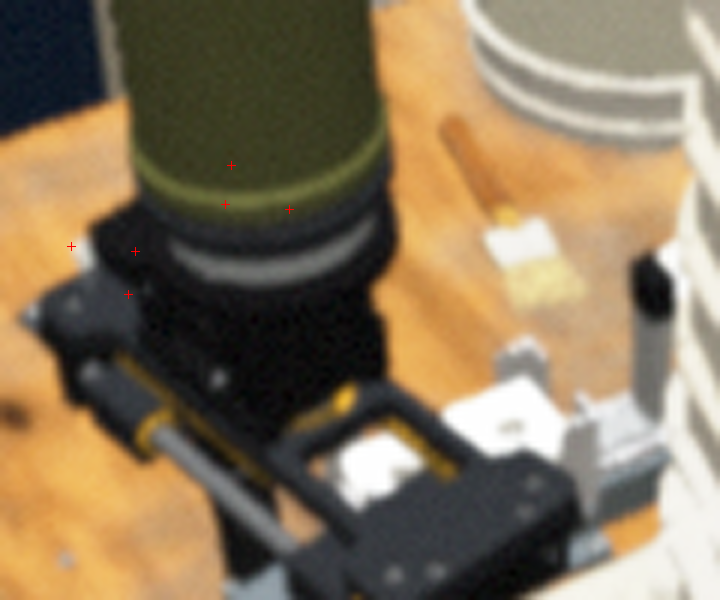

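```bash
python3 -m pendant '[{"travel":[-0.01,-0.03,0.043],"twist":0},{"travel":[-0.02,-0.06,0.086],"twist":0},{"travel":[-0.02,-0.095,0.13],"twist":0},{"travel":[-0.02,-0.135,0.177],"twist":0},{"travel":[-0.02,-0.175,0.225],"twist":0},{"travel":[-0.02,-0.209,0.271],"twist":0},{"travel":[-0.02,-0.209,0.271],"twist":0}]'; python3 - <<'E'
from h import *
big=snap("side","s15",(180,145,300,245),6); snap("top","t15",(145,145,345,295),4)
a=np.radians(10.2);R=np.array([[np.cos(a),-np.sin(a)],[np.sin(a),np.cos(a)]]);t=np.array([.5570,.3326])
for p in proj("side",[[*(t+R@[x,y]),.044] for x,y in((-.05,-.025),(-.05,.025),(-.028,0),(.028,0),(.05,-.025),(.05,.025))]):
    q=(p+.5-[180,145])*6; cv2.drawMarker(big,tuple(int(x) for x in q),(0,0,255),cv2.MARKER_CROSS,9,1)
cv2.imwrite("pics/s15b.png",big)
E
```

```text
time: 19.42
position: [0.2698, -0.4001, 0.2338]
tool_rot: [1.089, 1.262, -1.056]
ft_force: [1.1, 0.5, -0.6]
grip_width: 0.798
```

View pics/s15b.png

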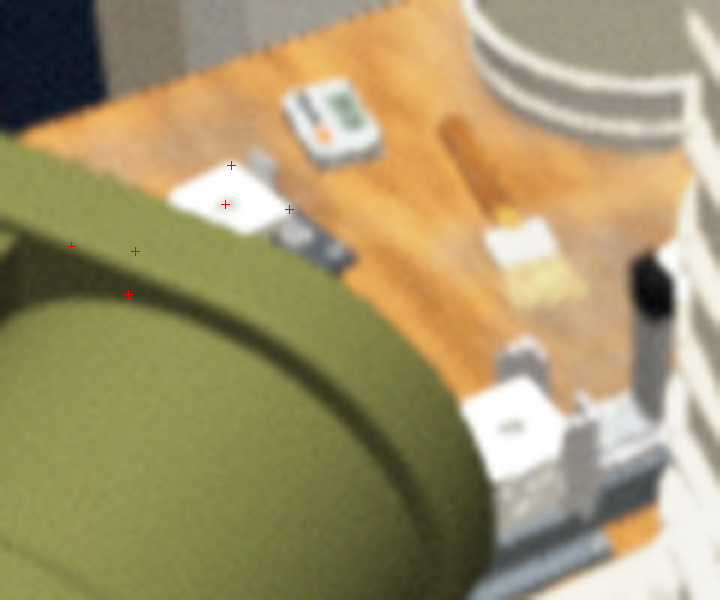

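View pics/t15.png

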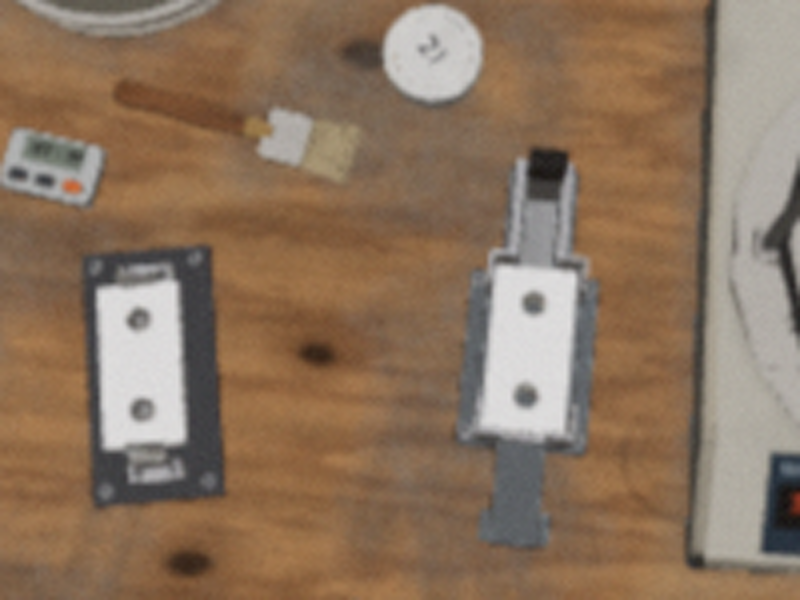

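```bash
python3 -m pendant '[{"travel":[0,-0.038,0.05],"twist":0},{"travel":[0,-0.08,0.1],"twist":0},{"travel":[0,-0.115,0.155],"twist":0},{"travel":[0,-0.135,0.2],"twist":0},{"travel":[0,-0.135,0.2],"twist":0}]'; python3 - <<'E'
from h import *
big=snap("side","s16",(180,145,260,205),9); snap("side","s16w",(150,130,320,270),4.5)
a=np.radians(10.2);R=np.array([[np.cos(a),-np.sin(a)],[np.sin(a),np.cos(a)]]);t=np.array([.5572,.3328])
for p in proj("side",[[*(t+R@[x,y]),.044] for x,y in((-.05,-.025),(-.05,.025),(-.028,0),(.028,0),(.05,-.025),(.05,.025))]+[[*(t+R@[x,-.025]),.032] for x in(-.05,.05)]):
    q=(p+.5-[180,145])*9; cv2.drawMarker(big,tuple(int(x) for x in q),(0,0,255),cv2.MARKER_CROSS,9,1)
cv2.imwrite("pics/s16b.png",big)
E
```

```text
time: 20.15
position: [0.1773, -0.6196, 0.2294]
tool_rot: [1.087, 1.265, -1.049]
ft_force: [1.2, 0.9, -0.6]
grip_width: 0.796
```

View pics/s16b.png

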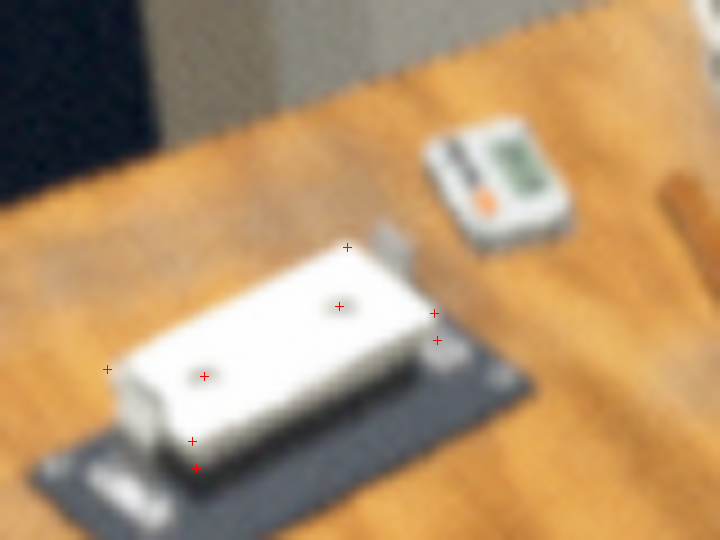

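View pics/s16w.png

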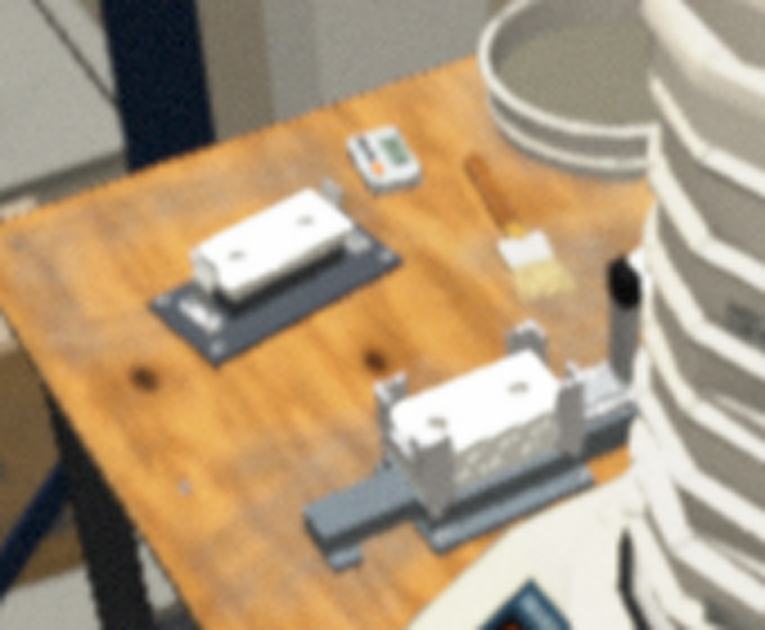

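```bash
python3 - <<'E'
from h import *
def tri(a,b):
    c1,d1=ray("top",a);c2,d2=ray("side",b); d1=d1[0]/np.linalg.norm(d1);d2=d2[0]/np.linalg.norm(d2)
    t=np.linalg.lstsq(np.c_[d1,-d2],c2-c1,rcond=None)[0]; return ((c1+d1*t[0]+c2+d2*t[1])/2).round(4)
def dk(f,u,v,r):
    g=cv2.imread(f).min(2).astype(float); a=g[v-r:v+r+1,u-r:u+r+1]; yy,xx=np.mgrid[v-r:v+r+1,u-r:u+r+1]; w=np.clip(np.median(a)-15-a,0,None); return [(w*xx).sum()/w.sum(),(w*yy).sum()/w.sum()]
T="pics/t15_full.png";S="pics/s16_full.png"
def run(ls):
    for t,s in ls:
        a=dk(T,*t,4);b=dk(S,*s,3); print(np.round(a+b,2),tri(a,b), plane("top",[a],.044)[0].round(4))
run([((179,224),(217,179)),((180,247),(202,186))])
print("mag"); run([((278,220),(264,215)),((276,243),(246,223))])
a=np.radians(10.2);R=np.array([[np.cos(a),-np.sin(a)],[np.sin(a),np.cos(a)]]);t=np.array([.5572,.3328])
for x in(-.054,.054):
  for z in(.061,.044): print(x,z,((proj("side",[[*(t+R@[x,y]),z] for y in(-.011,.011)])+.5-[180,145])*9).round().tolist())
E
```

```text
[179.03 224.27 217.46 178.58] [0.5863 0.3397 0.042 ] [0.5858 0.3394 0.044 ]
[179.91 246.91 202.01 186.32] [0.5305 0.3307 0.042 ] [0.5307 0.3302 0.044 ]
mag
[277.9  220.39 264.81 215.66] [0.6133 0.0987 0.0648] [0.617  0.0983 0.044 ]
[276.04 243.6  247.   223.72] [0.5573 0.0984 0.0632] [0.5595 0.0982 0.044 ]
-0.054 0.061 [[153.0, 387.0], [115.0, 355.0]]
-0.054 0.044 [[159.0, 426.0], [121.0, 395.0]]
0.054 0.061 [[415.0, 251.0], [377.0, 222.0]]
0.054 0.044 [[419.0, 290.0], [381.0, 261.0]]
```

```bash
python3 -c "
from bench import ctrl
print(ctrl.get_state()['ft_force']); print(ctrl.close_job())"
```

```text
[0.8297975  1.70624006 0.28428191]
the job is handed in; nothing more can be done
None
```

The tile is seated on the holder, and I handed the job in at about 20 s of the 54 s allowed; no verdict was reported.

**What I did:** I pushed the ejector from behind, which left the bottom tile about 42 mm out, and let it spring back. I drew the tile onto the tongue by its front end and regripped it at the middle. Then I pressed it down over the studs until it stopped hard at the seat height, at about 27 N.

**Last checks:**
- **Seated tile:** triangulating its two holes puts the top face at 42 mm at both ends. The same method read about 2 mm low on the stack, so this fits the 44 mm of a fully seated, level tile. Its yaw is 9.9°, against about 10° for the holder.
- **Stack:** the three remaining tiles sit one step lower, with the top face at about 64 mm by the same method (66 mm expected).
- **Rest of the bench:** the ejector grip is back where it started, and the brush, timer and tin look unmoved. The arm is back near its start pose, clear of everything.

**Disagreements:**
- **Tile position:** a rectangle fitted to the tile's outline in the top view put its centre 1.5 to 2 mm from where I had measured the holder's centre. The hole positions put it within about 2 mm too, inside the 4 mm allowed.
- **Tool tilt:** the ejector push left the tool tilted about 0.03 rad about the jaw axis, which did not tilt the tile.
- **Clips:** I judged that they had snapped over the tile from its height, not by seeing them.

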